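Push in and clamp the ring rod with its cam lever

TASK

Two telescopic rod holders stand on the bench with their rods drawn out and their cam levers open. On the one whose rod ends in a closed ring, push the rod fully home until its collar meets the clamp block, and then flip its cam lever over centre, away from the ring, and press it down flat so that the rod is clamped. Leave the holder with the two-pronged fork untouched.

Things in the scene. Friction and masses are not known exactly. Their poses are not given: they have to be found in the camera images.
- ring_holder: Holder to work on, fixed: grey base 145x80x12 mm, aluminium clamp block (40x40, x -20 to 20, top z 61 mm), dark 22 mm tube behind it, 14 mm steel rod sliding out of its front and ending in a level closed ring (62 mm). Origin: on the bench below the block's middle; z up, x along the rod from ring to tube (rod comes out towards -x; base spans x -38 to 108). Rod axis y 0, z 50 mm.
- ring_rod (a joint): How far the ring's rod is drawn out (m): 0 = fully home, its dark collar (26 mm wide, 10 mm thick) against the clamp block's front; at most 0.055; starts at 0.03 to 0.05. With the lever open it slides with about 2 N of friction and stays where it is left; the clamped lever presses on it, so it then slides less easily.
- ring_boss (a point): Centre of the aluminium boss on the rod just behind the ring: 26 mm long along the rod, 18 mm wide, 22 mm high, centre 50 mm above the bench; the place to pinch the rod from above. It is 115 mm in front of the hinge when the rod is home; the ring's centre is 38 mm farther out.
- ring_lever (a joint): Angle of the dark steel cam lever on the ring's holder (rad): 0 = open, up and leaning 20 degrees towards the ring; 0.35 = upright; grows as it swings towards the tube; 1.92 = clamped at its stop, level above the tube. Starts at 0 to 0.2. From about 1.0 the cam presses on the rod: push the lever down (under 10 N at 50 mm from the hinge) past centre, 1.75, to its stop; there it stays.
- ring_hinge (a point): Middle of the ring lever's hinge, on top of the clamp block, 68 mm above the bench, axis along holder y; ears beside it reach 78 mm. The lever is 78 mm long from here, 16 to 22 mm wide (widest at its end), 7 to 8 mm thick; its face on the ring's side, the upper one when clamped (then 78 mm above the bench), lies 10 mm off the hinge.
- fork_holder: The other holder, same build and frame, also drawn out and open, but its rod ends in a two-pronged fork. To be left untouched. Which of the two stands on the left varies.

How it is judged (in metres and radians):
On the way:
1. the ring's rod is pushed home while its lever is still open (value of joint ring_rod below 0.01 m and value of joint ring_lever below 0.7 rad), for 0.2 s.
At the end, for the whole second after the job is handed in: The ring's rod is home (drawn out less than 10 mm) and its cam lever lies clamped over the tube, within 10 degrees of its stop (above 1.74 rad) (value of joint ring_rod below 0.01 m and value of joint ring_lever above 1.74 rad); the robot touches nothing.
It fails at once if the holder with the fork is touched with more than 3 N (contact force between fork_holder and the arm above 3 N or contact force between fork_holder and the fingers above 3 N).
It also fails if it takes over 48 s, if anything falls off the work surface, if the arm or the gripper's body presses on something with over 40 N, if the wrist force passes 120 N, or if a joint passes its speed limit or range.

ROBOT

A 6-joint arm with a two-finger parallel gripper is mounted at the origin on a cart in front of the work surface, level with it; the furniture and walls round the work are solid. World frame = base frame: x ahead of the robot, y to its left, z up, the work surface at z = 0. Lengths are in m, angles in degrees, forces in N, time in s.
With the tool pointing down it reaches from about 0.35 to 0.875 m from the base axis. Payload 4.2 kg.
Tool frame: the origin (TCP) lies midway between the tips of the shut fingers; the grasp point (between the pads) lies 19 mm behind it; z points along the fingers, y is the line along which they close (so a half turn about z gives the same grasp; the last joint's range is limited). The gripper opens to 87 mm and grips with 3 to 60 N. Pads are 19 mm wide; open, the fingers measure 117 mm over their backs; the gripper's body (75 mm by 190 mm) begins 51 mm behind the grasp point.
Start: joints at [-54.798, 22.042, 0.453, 0, -68.411, -14.817], TCP at [0.218, -0.586, 0.223] pointing down, gripper open.
Joint ranges: [-179.83, 179.83], [-69.29, 118.12], [-61.27, 80.66], [-181.25, 117.63], [-171.15, -9.14], [-177.46, 177.46]. Speed limits (degrees/s): [159.86, 159.86, 180, 180, 180, 180].

INTERFACE

Orientations are given as a 3x3 rotation matrix whose columns are the frame's x, y, z axes.
In Python, from station import sense, capture, finish_job, silhouettes, landmark_of gives the robot as it stands.
- The arm moves only by the tool step_arm, never from a script. Its arguments are lists of equal length, an entry for each row: "linear": the shift along the tool's x, y, z in mm, a list of three; "delta_rot": the turn, a rotation vector about the tool's x, y, z in rad, a list of three; "grip": the finger opening in mm, from 0 to 87. A call has 1 to 10 rows; each row shifts and turns the commanded pose from where the row before left it, along the tool's axes as they then stand; what a row does not reach is not made up. A row lasts 1/8 s, in which the tool goes at most 62.5 mm and 10.7 degrees, less where a joint would pass 70% of its speed; a pose out of reach is approached as far as the arm can. A call with a gripper value outside its range is refused whole. The fingers move at their own pace and stop on an object; the grip force is fixed at half the most. Time passes only in rows, so rows that do not move let the fingers close. It gives the time, the measured TCP pose, the force, the opening and the grip force at its end, in the units of the state.
- sense(): the state, without advancing time (a new reading comes with each control period).
- capture(name): name is "scene" or "top"; returns a dict with "img" (400x640x3 uint8, red, green, blue), "fx", "fy", "cx", "cy" (pixels), "world_to_cam" (4x4, takes a point from world to camera coordinates). Camera axes: x right, y up, looking along -z (the intrinsics and any distortion apply to the point x, -y, -z); pixel columns grow to the right and rows downward; lengths in m; the calibration is good to about 2 mm. A picture is of the moment at which its call begins. There is no depth.
- finish_job(): hands the job in; it is judged then, once.
Trained networks look in the newest picture that a camera, given by its name, has taken for a name from the list of things; names that differ only in an ending like _2 or _b are one class to them, and where a whole thing is asked for, a point or a joint stands for the part that bears it (a point fixed in the world has none). Each returns a list of dicts, best first, with "score" (0 to 1); they miss things now and then, are a little off and sometimes report something else, mostly with a low value. They report only what shows in the picture. A call takes as long as a camera call.
- silhouettes(camera, label): "mask" (400x640 bool, what is visible of it) and "point" ([column, row] in pixels, amid what is visible of it).
- landmark_of(camera, label): "point" ([column, row] in pixels: a listed point, or the origin of a listed thing).
The state is a dict: "time_s": time; "joints": joint angles; "joint_velocities": joint speeds; "effort": joint torques, N m; "tcp_pos": TCP position; "ee_rot": TCP orientation; "wrist_force": force on the tool from outside, world axes, zero at the start; "moment": the same for the moment, N m; "gripper_width": opening from 0.0 (shut) to 1.0 (fully open); "gripper_force": force on a finger pad.
Only numpy, scipy, OpenCV 4.12 (cv2) and the standard library are available. Lean on these libraries where they do the work, as an engineer would, in place of code of your own. Each camera call takes 0.05 s, during which the arm holds its last target. There are 200 camera calls.

## Working session

There is one attempt and no reset: what is moved stays moved. The work goes in short steps, Python scripts to look and compute and a tool call to move; the robot and the scene stay as the last step left them, time stands still between calls to the robot, and variables do not carry over. Pictures are saved under pics/ and viewed, at most 10 in all, crops included, and the job is handed in when it is done.

Besides the shell and the picture viewer there is one more tool, called as name(argument=value, ...) on one line, values as JSON. step_arm: Moves the arm, as the interface text tells. Its arguments: {"type":"object","properties":{"linear":{"type":"array"},"delta_rot":{"type":"array"},"grip":{"type":"array"}},"required":["linear","delta_rot","grip"]}

```bash
mkdir -p pics
cat > h.py <<'E'
import numpy as np, cv2
from station import *
def ray(c,p):
    T=np.array(c["world_to_cam"]);R=T[:3,:3];o=-R.T@T[:3,3]
    d=np.array([(p[0]-c["cx"])/c["fx"],-(p[1]-c["cy"])/c["fy"],-1.]);return o,R.T@d
def atz(c,p,z):
    o,d=ray(c,p);return o+d*(z-o[2])/d[2]
def proj(c,P):
    q=(np.array(c["world_to_cam"])@np.append(P,1))[:3];return c["cx"]-c["fx"]*q[0]/q[2],c["cy"]+c["fy"]*q[1]/q[2]
E
python3 - <<'E'
from h import *
s=sense();print(s["time_s"],s["tcp_pos"],np.round(s["ee_rot"],3).tolist(),s["gripper_width"])
Z=dict(ring_holder=0,ring_boss=.05,ring_hinge=.068,fork_holder=0)
for n in("scene","top"):
    c=capture(n);print(n,[k for k in c], "cam",np.round(ray(c,(0,0))[0],3))
    cv2.imwrite(f"pics/{n}0.png",c["img"][:,:,::-1])
    for l in Z:
        for r in landmark_of(n,l)[:2]:print(l,np.round(r["point"],1),round(r["score"],2),np.round(atz(c,r["point"],Z[l]),4))
E
```

```text
0.0 [ 0.21752899 -0.58527571  0.22147403] [[-0.937, -0.348, -0.001], [-0.348, 0.937, 0.002], [0.0, 0.002, -1.0]] 0.9976915761203815
scene ['img', 'fx', 'fy', 'cx', 'cy', 'world_to_cam'] cam [0.294 0.496 0.729]
ring_holder [320.2 167.2] 0.56 [ 0.6275 -0.1509  0.    ]
ring_holder [324.4 147.8] 0.4 [ 0.653  -0.2251  0.    ]
ring_boss [387.8 172. ] 0.57 [ 0.4486 -0.1705  0.05  ]
ring_boss [246.3 279.7] 0.56 [0.5879 0.2401 0.05  ]
ring_hinge [322.7 149.8] 0.68 [ 0.6199 -0.1491  0.068 ]
fork_holder [247.6 278.8] 0.98 [0.6083 0.2182 0.    ]
top ['img', 'fx', 'fy', 'cx', 'cy', 'world_to_cam'] cam [0.473 0.004 0.935]
ring_holder [390.9 196.2] 0.88 [ 0.6098 -0.1427  0.    ]
ring_boss [409.7 266.4] 0.87 [ 0.4587 -0.1717  0.05  ]
ring_hinge [403.4 187.8] 0.61 [ 0.6173 -0.1576  0.068 ]
fork_holder [221.7 198.2] 0.6 [0.6019 0.227  0.    ]
```

View pics/scene0.png

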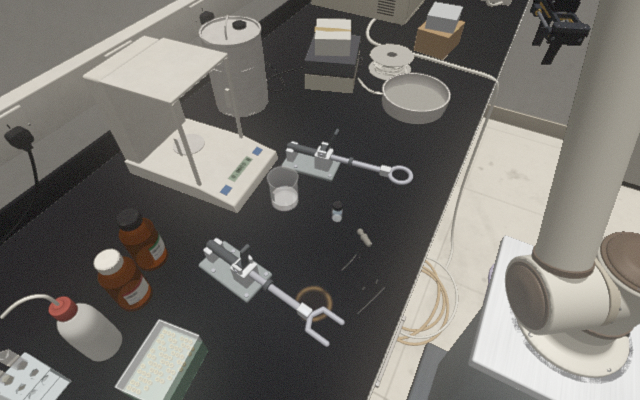

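View pics/top0.png

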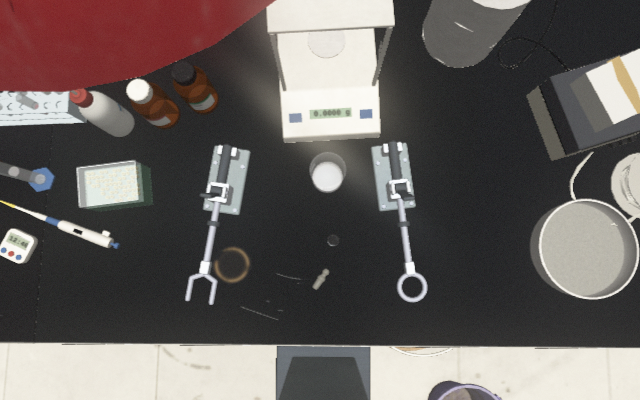

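The ring holder stands on the right: boss at about (410,267) in top and (387,171) in scene, and hinge near (402,188) in top. I'll refine the pose by overlaying the model on crops.

```bash
cat >> h.py <<'E'
def H2W(p,q):
    x,y,a=p;ca,sa=np.cos(a),np.sin(a);return np.array([x+ca*q[0]-sa*q[1],y+sa*q[0]+ca*q[1],q[2]])
E
python3 - <<'E'
from h import *
from scipy.optimize import least_squares
ct=capture("top");cs=capture("scene")
C={"top":ct,"scene":cs};obs=[]
for n in C:
    b=[r for r in landmark_of(n,"ring_boss")][0]["point"];h=landmark_of(n,"ring_hinge")[0]["point"]
    o=[r for r in landmark_of(n,"ring_holder")][0]["point"]
    m=silhouettes(n,"ring_rod")
    print(n,b,h,o,[(np.round(r["point"],1),round(r["score"],2),int(r["mask"].sum())) for r in m[:2]])
    obs+=[(n,b,"b",1),(n,h,"h",1),(n,o,"o",.5)]
obs+=[("top",(412,287),"r",1),("scene",(400,174.5),"r",1)]
def pts(v,k):return {"b":(-.115-v[3],0,.05),"h":(0,0,.068),"o":(0,0,0),"r":(-.153-v[3],0,.05)}[k]
f=lambda v:np.concatenate([w*(np.array(proj(C[n],H2W(v[:3],pts(v,k))))-p) for n,p,k,w in obs])
r=least_squares(f,[.617,-.15,.1,.04],loss="soft_l1",x_scale=[.01,.01,.1,.01]);v=r.x
print(v,np.round(f(v),1))
T=[]
for n,(u,w) in {"top":(345,130),"scene":(270,110)}.items():
    im=cv2.resize(C[n]["img"][w:w+180,u:u+130 if n=="top" else u+160][:,:,::-1],None,fx=3,fy=3,interpolation=cv2.INTER_CUBIC)
    S=lambda q:tuple(int(round(3*(a-b)+1)) for a,b in zip(proj(C[n],H2W(v[:3],q)),(u,w)))
    base=[(-.038,-.04,.012),(.108,-.04,.012),(.108,.04,.012),(-.038,.04,.012)]
    blk=[(-.02,-.02,.061),(.02,-.02,.061),(.02,.02,.061),(-.02,.02,.061)]
    for P,col in((base,(0,255,0)),(blk,(0,255,255))):cv2.polylines(im,[np.array([S(q) for q in P])],True,col,1)
    cv2.polylines(im,[np.array([S((pts(v,"r")[0]+.031*np.cos(t),.031*np.sin(t),.05)) for t in np.linspace(0,6.28,40)])],True,(0,0,255),1)
    cv2.circle(im,S(pts(v,"b")),2,(255,0,255),-1);cv2.circle(im,S((0,0,.068)),2,(255,0,0),-1);T.append(im[:540])
cv2.imwrite("pics/o.png",np.hstack([cv2.copyMakeBorder(t,0,540-len(t),0,0,0) for t in T])[:, :800])
E
```

```text
top [409.1, 268.0] [400.5, 189.0] [392.4, 193.9] [(array([405.7, 263.1]), 0.86, 986)]
scene [386.6, 171.9] [325.0, 150.2] [321.7, 170.4] [(array([384.3, 168.1]), 0.58, 666)]
[ 0.6147627  -0.1502513   0.12762059  0.04601632] [ 0.1  0.2 -0.7  0.   1.   0.  -1.2 -0.8 -0.3 -0.   1.3 -0.7 -0.1  0.1
  0.5  0.5]
```

View pics/o.png

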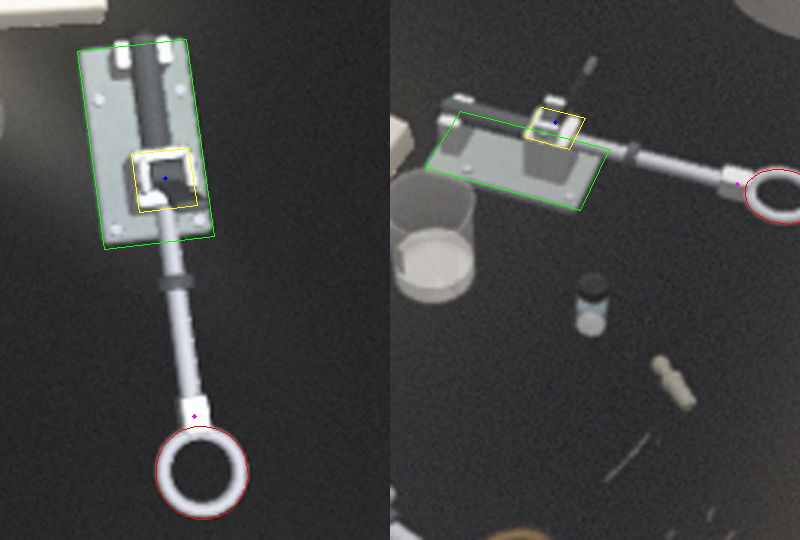

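step_arm(linear=[[0,0,0],[0,0,0],[-33,42,0],[-33,42,0],[-33,42,0],[-33,42,0],[-33,42,0],[-33,42,0],[-33,42,0],[-33,42,0]], delta_rot=[[0,0,0.114],[0,0,0.114],[0,0,0],[0,0,0],[0,0,0],[0,0,0],[0,0,0],[0,0,0],[0,0,0],[0,0,0]], grip=[87,87,87,87,87,87,87,87,87,87])

```text
time_s: 2.25
tcp_pos: [0.4375, -0.2173, 0.2229]
ee_rot: [[-0.992, -0.128, 0.001], [-0.128, 0.992, -0.0], [-0.001, -0.0, -1.0]]
wrist_force: [1.6, -0.4, -0.5]
gripper_width: 1.004
gripper_force: 0.0
```

```bash
cat >> h.py <<'E'
V=[0.6148,-0.1503,0.1276]
def rel(q):  # tool-frame shift (mm) to holder point q
    s=sense();return np.round(1e3*np.array(s["ee_rot"]).T@(H2W(V,q)-s["tcp_pos"]),1)
E
python3 -c "
from h import *
s=sense();print(s['time_s'],s['tcp_pos'],np.round(s['ee_rot'],3).tolist());print(rel((-.157,0,.036)))"
```

```text
2.25 [ 0.43753111 -0.21734828  0.22294889] [[-0.992, -0.128, 0.001], [-0.128, 0.992, -0.0], [-0.001, -0.0, -1.0]]
[-27.2  44.  187. ]
```

step_arm(linear=[[-27,44,0],[0,0,40],[0,0,40],[0,0,40],[0,0,40],[0,0,27],[0,0,0]], delta_rot=[[0,0,0],[0,0,0],[0,0,0],[0,0,0],[0,0,0],[0,0,0],[0,0,0]], grip=[87,87,87,87,87,87,87])

```text
time_s: 3.12
tcp_pos: [0.4565, -0.1718, 0.034]
ee_rot: [[-0.992, -0.127, -0.005], [-0.127, 0.992, 0.0], [0.005, 0.001, -1.0]]
wrist_force: [0.1, -0.6, 1.3]
gripper_width: 0.998
gripper_force: 0.0
```

```bash
python3 -c "
from h import *
print(rel((-.157,0,.036)))
c=capture('top');cv2.imwrite('pics/t2.png',cv2.resize(c['img'][130:310,330:530,::-1],None,fx=3,fy=3))"
```

```text
[-2.7  1.2 -2. ]
```

View pics/t2.png

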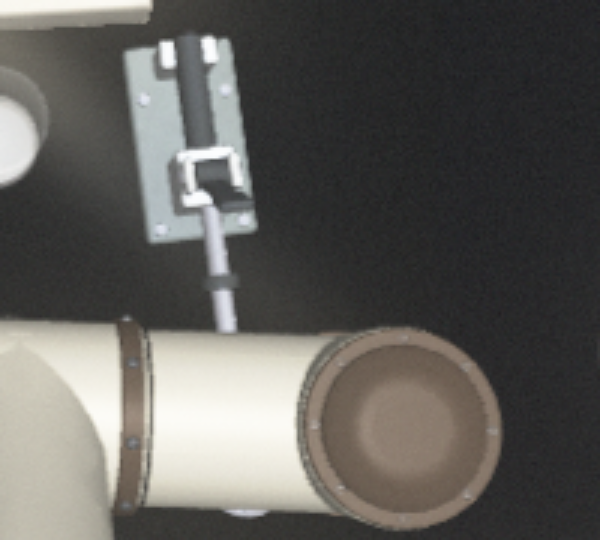

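The arm hides the boss. The rod is unmoved, with the collar at (220,282) in the crop. I'll correct the small offset and close the fingers.

step_arm(linear=[[-2.5,1,-2],[0,0,0],[0,0,0],[0,0,0],[0,0,0],[0,0,0],[0,0,0],[0,0,0]], delta_rot=[[0,0,0],[0,0,0],[0,0,0],[0,0,0],[0,0,0],[0,0,0],[0,0,0],[0,0,0]], grip=[60,40,20,10,10,10,10,10])

```text
time_s: 4.18
tcp_pos: [0.4603, -0.1707, 0.0375]
ee_rot: [[-0.992, -0.128, -0.0], [-0.128, 0.992, -0.0], [0.0, -0.0, -1.0]]
wrist_force: [0.9, -1.6, -0.1]
gripper_width: 0.208
gripper_force: 30.0
```

step_arm(linear=[[-5,0,0],[-6,0,0],[-6,0,0],[-6,0,0],[-6,0,0],[-6,0,0],[-4,0,0],[-2,0,0],[-2,0,0],[0,0,0]], delta_rot=[[0,0,0],[0,0,0],[0,0,0],[0,0,0],[0,0,0],[0,0,0],[0,0,0],[0,0,0],[0,0,0],[0,0,0]], grip=[10,10,10,10,10,10,10,10,10,10])

```text
time_s: 5.42
tcp_pos: [0.5035, -0.1652, 0.0375]
ee_rot: [[-0.992, -0.128, 0.001], [-0.128, 0.992, -0.0], [-0.001, -0.0, -1.0]]
wrist_force: [-0.3, -5.9, -0.1]
gripper_width: 0.203
gripper_force: 30.0
```

step_arm(linear=[[-1,0,0],[-1,0,0],[-1,0,0],[-1,0,0],[0,0,0]], delta_rot=[[0,0,0],[0,0,0],[0,0,0],[0,0,0],[0,0,0]], grip=[10,10,10,10,10])

```text
time_s: 6.05
tcp_pos: [0.5072, -0.1647, 0.0375]
ee_rot: [[-0.992, -0.127, 0.0], [-0.127, 0.992, -0.0], [-0.0, -0.0, -1.0]]
wrist_force: [-0.4, -4.7, -0.2]
gripper_width: 0.203
gripper_force: 30.0
```

```bash
python3 -c "
from h import *
s=sense();print(s['wrist_force'],rel((-.111,0,.036)))
c=capture('top');cv2.imwrite('pics/t3.png',cv2.resize(c['img'][130:310,330:530,::-1],None,fx=3,fy=3))"
```

```text
[-0.43707753 -4.71564827 -0.18689025] [2.4 0.6 1.5]
```

View pics/t3.png

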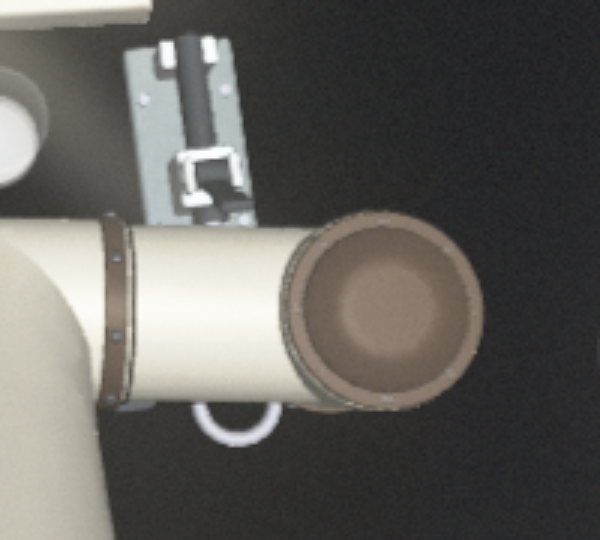

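The collar at (208,216) is nearly at the block, and there's no end-stop force yet. I'll keep pushing until contact.

step_arm(linear=[[-1,0,0],[-1,0,0],[-1,0,0],[0,0,0]], delta_rot=[[0,0,0],[0,0,0],[0,0,0],[0,0,0]], grip=[10,10,10,10])

```text
time_s: 6.6
tcp_pos: [0.5079, -0.1646, 0.0375]
ee_rot: [[-0.992, -0.127, -0.004], [-0.127, 0.992, -0.0], [0.004, 0.0, -1.0]]
wrist_force: [-5.6, -5.3, 3.1]
gripper_width: 0.202
gripper_force: 30.0
```

Contact with the stop (5.6 N): the rod is home. Now I'll release, rise and shut the fingers.

step_arm(linear=[[0,0,0],[0,0,0],[0,0,0],[0,0,0],[0,0,-20],[0,0,-30],[0,0,-30],[0,0,0],[0,0,0],[0,0,0]], delta_rot=[[0,0,0],[0,0,0],[0,0,0],[0,0,0],[0,0,0],[0,0,0],[0,0,0],[0,0,0],[0,0,0],[0,0,0]], grip=[10,40,45,45,45,45,45,0,0,0])

```text
time_s: 7.85
tcp_pos: [0.5092, -0.164, 0.1164]
ee_rot: [[-0.992, -0.127, -0.002], [-0.127, 0.992, 0.0], [0.002, 0.001, -1.0]]
wrist_force: [-0.4, 0.1, -0.4]
gripper_width: 0.259
gripper_force: 0.0
```

```bash
python3 -c "
from h import *
print(sense()['gripper_width'],rel((-.060,0,.112)))
"
```

```text
0.2593294830611394 [-46.5   0.1   4.3]
```

step_arm(linear=[[-23,0,2],[-23,0,2],[0,0,0],[-12,0,0],[-12,0,0],[-8,0,-3],[-8,0,-3],[-9,0,0],[-9,0,0],[0,0,0]], delta_rot=[[0,0,0],[0,0,0],[0,0,0],[0,0,0],[0,0,0],[0,0,0],[0,0,0],[0,0,0],[0,0,0],[0,0,0]], grip=[0,0,0,0,0,0,0,0,0,0])

```text
time_s: 9.1
tcp_pos: [0.6137, -0.1507, 0.1193]
ee_rot: [[-0.992, -0.128, 0.0], [-0.128, 0.992, 0.0], [-0.0, -0.0, -1.0]]
wrist_force: [0.4, 0.1, -0.7]
gripper_width: 0.003
gripper_force: 0.0
```

```bash
python3 -c "
from h import *
print(sense()['gripper_width'],rel((-.0018,0,.1184)))
c=capture('scene');cv2.imwrite('pics/s4.png',cv2.resize(c['img'][60:220,230:430,::-1],None,fx=3,fy=3))"
```

```text
0.0031701931850041084 [0.6 0.3 0.9]
```

View pics/s4.png

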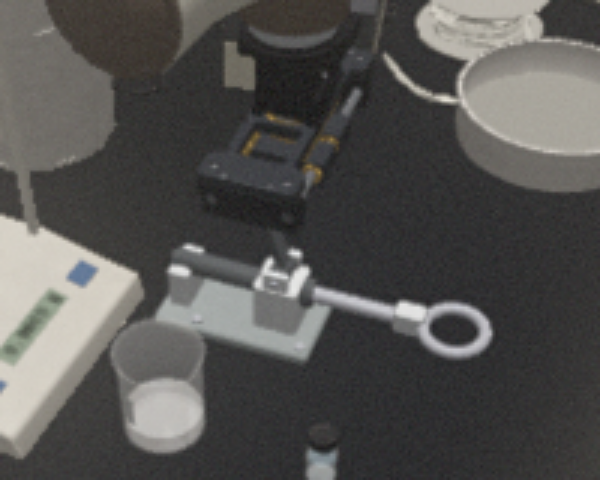

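The collar sits against the block at (305,287) in the crop, so the rod is home. The lever is tilting at (282,243). I'll continue the arc.

step_arm(linear=[[-8,0,2],[-9,0,4],[-7,0,5],[-7,0,6],[-4,0,6],[-4,0,6],[-2,0,4],[-2,0,4],[0,0,0]], delta_rot=[[0,0,0],[0,0,0],[0,0,0],[0,0,0],[0,0,0],[0,0,0],[0,0,0],[0,0,0],[0,0,0]], grip=[0,0,0,0,0,0,0,0,0])

```text
time_s: 10.28
tcp_pos: [0.655, -0.1454, 0.0815]
ee_rot: [[-0.992, -0.127, -0.002], [-0.127, 0.992, 0.0], [0.002, 0.0, -1.0]]
wrist_force: [-0.0, -1.4, -0.3]
gripper_width: 0.003
gripper_force: 0.0
```

step_arm(linear=[[0,0,2],[0,0,2],[0,0,2],[0,0,2],[0,0,0]], delta_rot=[[0,0,0],[0,0,0],[0,0,0],[0,0,0],[0,0,0]], grip=[0,0,0,0,0])

```text
time_s: 10.9
tcp_pos: [0.6556, -0.1455, 0.0778]
ee_rot: [[-0.992, -0.128, 0.001], [-0.128, 0.992, -0.001], [-0.001, -0.001, -1.0]]
wrist_force: [-4.7, 1.1, 11.7]
gripper_width: 0.006
gripper_force: 6.5
```

```bash
python3 -c "
from h import *
print(sense()['wrist_force'],rel((.0405,0,.078)))
c=capture('scene');cv2.imwrite('pics/s5.png',cv2.resize(c['img'][60:220,230:430,::-1],None,fx=3,fy=3))"
```

```text
[-4.72358806  1.14182731 11.67683029] [ 0.6  0.4 -0.2]
```

View pics/s5.png

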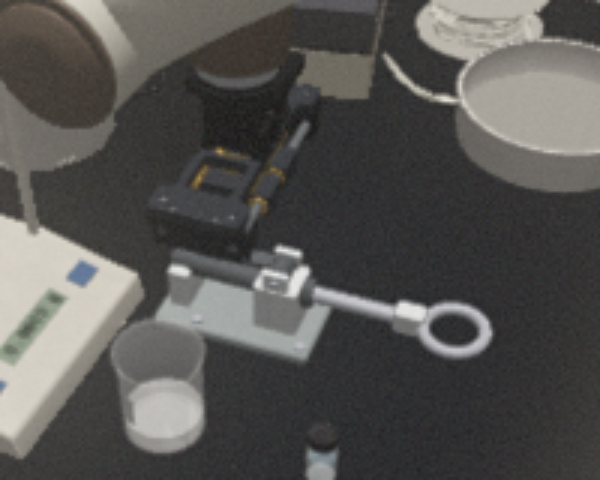

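The lever now lies level over the tube at (265,257), with 12 N under the fingers. I'll press a little more, then lift clear and check.

step_arm(linear=[[0,0,1.5],[0,0,0],[0,0,-10],[0,0,-30],[0,0,-40],[50,0,-20],[50,0,0],[50,0,0],[50,0,0],[0,0,0]], delta_rot=[[0,0,0],[0,0,0],[0,0,0],[0,0,0],[0,0,0],[0,0,0],[0,0,0],[0,0,0],[0,0,0],[0,0,0]], grip=[0,0,0,0,0,0,0,0,0,0])

```text
time_s: 12.2
tcp_pos: [0.4539, -0.1712, 0.1733]
ee_rot: [[-0.992, -0.126, -0.001], [-0.126, 0.992, 0.001], [0.001, 0.001, -1.0]]
wrist_force: [1.6, 0.3, -0.2]
gripper_width: 0.009
gripper_force: 0.0
```

```bash
python3 -c "
from h import *
print(sense()['wrist_force'])
c=capture('scene');a=cv2.resize(c['img'][110:210,260:430,::-1],None,fx=4,fy=4,interpolation=2)
cl=lambda q:tuple(int(round(4*(x-y)+1.5)) for x,y in zip(proj(c,H2W(V,q)),(260,110)))
cv2.circle(a,cl((.078,0,.078)),3,(0,0,255),1);cv2.circle(a,cl((.0770,0,.0915)),3,(0,255,255),1)
cv2.imwrite('pics/s6.png',a)"
```

```text
[ 1.55823211  0.2770537  -0.18362947]
```

View pics/s6.png

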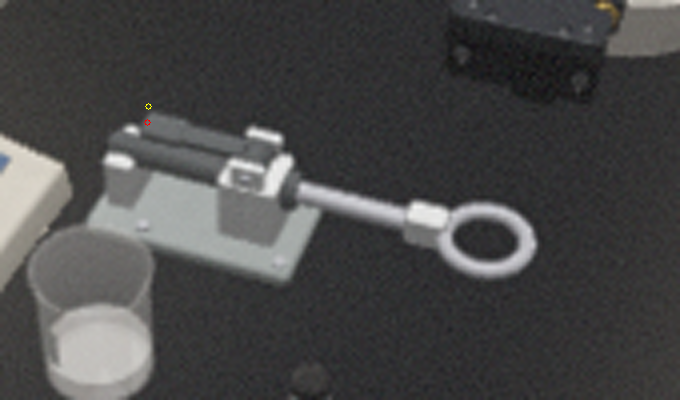

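The lever tip at (150,120) matches the clamped mark at (148,122). The collar is against the block at (290,190), and the arm is clear.

```bash
python3 -c "
from station import *
print(finish_job())"
```

```text
the job is handed in; nothing more can be done
None
```

The ring holder's rod is pushed home and its lever is clamped flat over the tube. The fork holder was not touched, and I handed the job in with the arm clear, at about 12 s; the judge returned no verdict.

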